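# Uncouple the shaker's drive link for service and hold it up

## Robot

A 6-joint arm with a two-finger parallel gripper is mounted at the origin on a cart in front of the work surface, level with it; the furniture and walls round the work are solid. World frame = base frame: x ahead of the robot, y to its left, z up, the work surface at z = 0. Lengths are in m, angles in rad, forces in N, time in s.
With the tool pointing down it reaches from about 0.3 to 0.775 m from the base axis. Payload 14.6 kg.
Tool frame: the origin (TCP) lies at the very end of the fingers, on their centre line; the grasp point (between the pads) lies 19 mm behind it; z points along the fingers, y is the line along which they close (so a half turn about z gives the same grasp; the last joint's range is limited). The gripper opens to 94 mm and grips with 3 to 60 N. Pads are 16 mm wide; open, the fingers measure 119 mm over their backs; the gripper's body (75 mm by 177 mm) begins 78 mm behind the grasp point.
Start: joints at [1.193, 0.3, 1.521, -0, 1.321, -0.067], TCP at [0.168, 0.524, 0.205] pointing down, gripper open.
Joint ranges: [-3.03, 3.03], [-0.79, 2.21], [0.23, 2.52], [-1.04, 4.18], [0, 3.07], [-2.55, 2.55]. Speed limits (rad/s): [2.22, 2.22, 2.57, 3.14, 3.14, 3.14].

## Interface

Orientations are given as [roll, pitch, yaw] about the fixed x, y, z axes, in that order (R = Rz(yaw) Ry(pitch) Rx(roll)).
In Python, from station import ctrl gives the robot as it stands.
- The arm moves only by the shell command python3 -m pendant 'ROWS' [OPENING] [FORCE]. ROWS is JSON, a list of rows, each a list of 2 entries, a list of its own where there are three numbers: the shift along the world's x, y, z in cm, then the turn about the world's z in rad. A call has 1 to 20 rows; each row shifts and turns the commanded pose from where the row before left it; what a row does not reach is not made up. A row lasts 1/12 s, in which the tool goes at most 41.7 mm and 7.16 degrees, less where a joint would pass 70% of its speed; a pose out of reach is approached as far as the arm can. A call is refused whole if a number of a shift passes 4.17 or a number of a turn 0.125, either way. A call with a gripper value outside its range is refused whole. OPENING is the opening, from 0 (shut) to 1 (fully open), set as the call begins (- or left out, the last holds). The fingers move at their own pace and stop on an object; FORCE is the grip in N (left out, the last holds). Time passes only in rows, so rows that do not move let the fingers close. It gives the time, the measured TCP pose, the force, the opening and the grip force at its end, in the units of the state.
- ctrl.get_obs(): the state, without advancing time (a new reading comes with each control period).
- ctrl.camera(name): name is "scene" or "top" or "wrist"; returns a dict with "color" (400x640x3 uint8, red, green, blue), "intrinsics" (3x3 intrinsics, pixels), "camera_from_world" (4x4, takes a point from world to camera coordinates). Camera axes: x right, y down, z forward; pixel columns grow to the right and rows downward; lengths in m; the calibration is good to about 2 mm. A picture is of the moment at which its call begins. There is no depth.
- ctrl.hand_in(): hands the job in; it is judged then, once.
The state is a dict: "time_s": time; "qpos": joint angles; "joint_vel": joint speeds; "tau": joint torques, N m; "ee_pos": TCP position; "eef_rot": TCP orientation; "force": force on the tool from outside, world axes, zero at the start; "moment": the same for the moment, N m; "grip_width": finger opening in m; "grip_force": force on a finger pad.
Only numpy, scipy, OpenCV 4.12 (cv2) and the standard library are available. Lean on these libraries where they do the work, as an engineer would, in place of code of your own. Each camera call takes 0.05 s, during which the arm holds its last target. There are 200 camera calls.

## Task

The bench shaker is due for service: log it by aiming the hand scanner at the barcode label on its sloping end from about a hand's breadth away and holding it steady for a second, then lay the scanner back down flat on the worktop, clear of the shaker, without letting it fall. Then draw out the spring plunger knob on the drive link's coupler, lift the coupler off its ball and finish still holding the link up, the coupler at least 5 cm above where it sat, so that a colleague can wipe and oil the ball. Leave the alcohol bottle and the oil bottle where they stand.

Things in the scene. Friction and masses are not known exactly. Their poses are not given: they have to be found in the camera images.
- shaker: Reciprocating shaker, fixed: white housing, 340 mm along its y, 156 mm along x (x points to its back; dial and switch on the front face the robot); origin under its middle. Drive housing at the -y end, 64 mm high, flat crank disc on top (71); platform at the +y end, bars 107 mm high. The drive link lies along x = 0 from the hinge at the platform's edge to the ball at y = -85; coupler 129 mm high.
- barcode_label: White label with black bars, 52 x 30 mm, stuck on the sloping end face of the drive housing (the shaker's -y end, at the robot's right). Origin at its centre, 40 mm above the worktop; z axis = outward normal, which points along the shaker's -y and 32 degrees upward; x axis along its long side.
- scanner: White cordless barcode scanner, a straight stick 150 mm long (x), lying flat, about 0.13 kg. Origin under the middle of its underside, z up. Handle 32 mm wide (y), 28 mm high, from x = -75 to +21 mm: grasp it across there, near x = -10 to 0. Head 49 mm wide, 35 mm high, from x = +21 to +75 mm; it looks straight out along +x.
- scanner_window (a point): Centre of the scanner's window, 75 mm ahead of its origin and 16 mm above its underside; x axis = line of sight, z up. It reads when the label's centre is 40 to 200 mm ahead, within 15 mm of the line of sight sideways and in height, and the line meets the label within 1 rad of its normal (held level and pointing along the shaker's +y: 32 degrees).
- drive_link (a joint): Angle of the drive link about its hinge (rad): 0 = coupler seated on the ball, grows as the coupler end is lifted, up to 1.1. Link 130 mm from hinge to ball, 0.27 kg with coupler and plunger; falls back onto the ball when let go. 0.40 rad raises the coupler by 51 mm.
- link_hinge (a point): Hinge of the drive link, 105 mm above the worktop; hinge axis along the shaker's x; the ball lies 130 mm from it along the shaker's -y at the same height.
- ball_centre (a point): Near the centre of the steel ball (23 mm across, underside cut square above a 10 mm neck) on the crank, 107 mm above the worktop; the seated coupler covers it.
- coupler_top (a point): Top centre of the coupler head (grey metal block 40 x 40 x 40 mm at the free end of the link); 124 mm above the worktop when seated; moves with the link. A 5 mm grease nipple stands on it.
- latch (a joint): Travel of the spring plunger (m): 0 = home, bolt under the ball; drawn out along the shaker's -x (to the front) up to 0.012. The link comes free from 0.005; 0.009 to 0.011 is a safe pull. Spring 3 N at home, 7 N fully drawn. Springs home when let go; need not stay drawn once the coupler is above the ball.
- latch_knob (a point): Middle of the plunger's round black knob, 24 mm in diameter and length, axis level along the shaker's x, in front of the coupler: 46 mm before the link's middle when home, 91 mm above the worktop when seated. Moves with plunger and link; lifting turns it only about its own axis. 20 mm free below its axis. Pinch it from above, fingers closing along the shaker's y; the link can be lifted by it.
- alcohol_bottle: White bottle, 52 mm in diameter, 150 mm high, standing loose at the left; origin under its middle; leave it alone.
- oil_bottle: Brown dropper bottle, 27 mm in diameter, 69 mm high, standing loose at the back near the microscope; origin under its middle; leave it alone.

How it is judged:
By the outcome, as a careful person would: the job done as asked, in the order asked, and still so for the second after the job is handed in, while the arm keeps its last pose, push and grip.
It also fails if it takes over 54 s, if anything falls off the work surface, if the arm or the gripper's body presses on something with over 40 N, if the wrist force passes 120 N, or if a joint passes its speed limit or range.

## Working session

There is one attempt and no reset: what is moved stays moved. The work goes in short steps, Python scripts to look and compute and a shell command to move; the robot and the scene stay as the last step left them, time stands still between calls to the robot, and variables do not carry over. Pictures are saved under pics/ and viewed, at most 10 in all, crops included, and the job is handed in when it is done.

```bash
mkdir -p pics; python3 - <<'E'
from station import ctrl
import cv2
o=ctrl.get_obs(); print(o['time_s'],o['ee_pos'],o['eef_rot'],o['grip_width'])
for n in('scene','top'):
    c=ctrl.camera(n); cv2.imwrite(f'pics/{n}0.png',c['color'][:,:,::-1])
    print(c['intrinsics'],c['camera_from_world'])
E
```

```text
0.0 [0.16811739 0.52340435 0.20489199] [-3.14048041e+00 -7.24084730e-05  2.83081154e+00] 0.09412544568390056
[[385.44793175   0.         322.78222441]
 [  0.         385.44793175 199.13302292]
 [  0.           0.           1.        ]] [[ 0.78998756 -0.61309488 -0.00585859 -0.46839791]
 [-0.38431747 -0.48771195 -0.78386041  0.30902372]
 [ 0.4777235   0.62149153 -0.62090945  0.84554737]
 [ 0.          0.          0.          1.        ]]
[[382.46165459   0.         322.19604633]
 [  0.         382.46165459 198.84678844]
 [  0.           0.           1.        ]] [[-0.00956108 -0.99976995  0.01919983 -0.00602808]
 [-0.99612888  0.00784485 -0.08755407  0.56344871]
 [ 0.08738331 -0.01996262 -0.99597472  1.45184687]
 [ 0.          0.          0.          1.        ]]
```

View pics/top0.png

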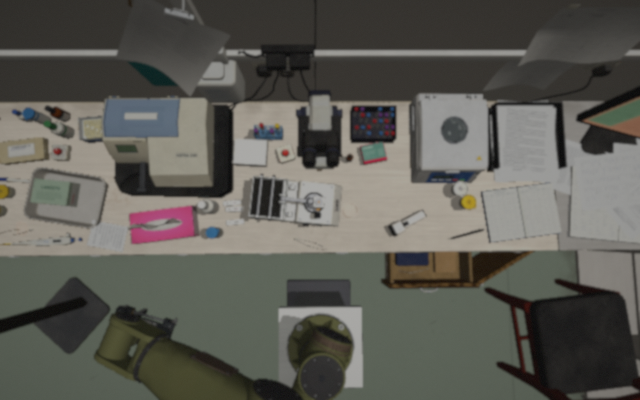

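View pics/scene0.png

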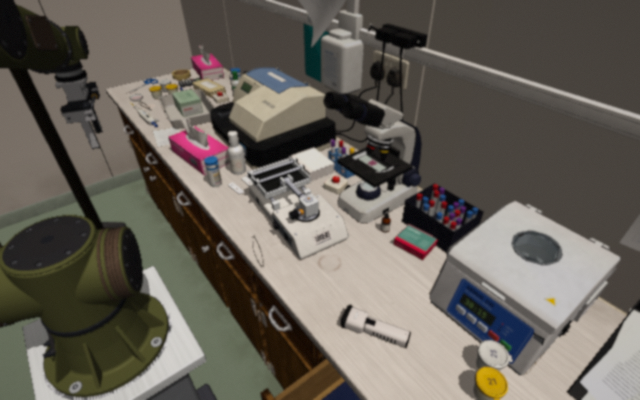

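The top view shows the shaker around (293,202) and the scanner around (408,221). The head end isn't clear at this size, so I'll enlarge.

```bash
python3 - <<'E'
import cv2,numpy as np
a=cv2.imread('pics/top0.png')[165:245,240:440]; a=cv2.resize(a,None,fx=4,fy=4,interpolation=cv2.INTER_CUBIC)
b=cv2.imread('pics/scene0.png')[150:350,235:415]; b=cv2.resize(b,None,fx=4,fy=4,interpolation=cv2.INTER_CUBIC)
cv2.imwrite('pics/topc.png',a); 
b=cv2.imread('pics/scene0.png')[150:350,230:430]; b=cv2.resize(b,None,fx=3,fy=3,interpolation=cv2.INTER_CUBIC);cv2.imwrite('pics/scenec.png',b)
E
```

```text
(no output)
```

View pics/topc.png

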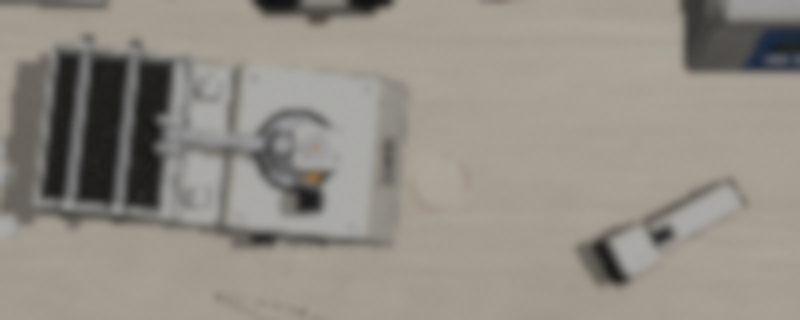

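View pics/scenec.png

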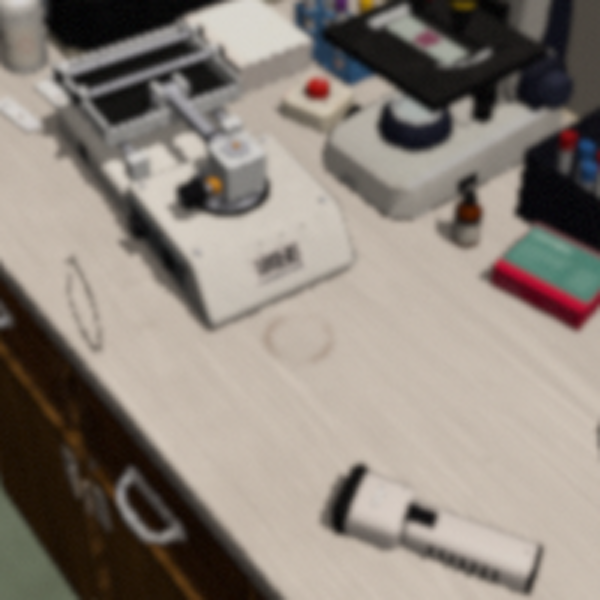

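The crops show: the scanner's tail at (740,192) and its black front at (607,260), so the head faces the shaker. The label is at (390,160) in the top crop and (277,260) in the scene crop, the knob at (303,198), and the coupler top at (314,148).

```bash
cat > h.py <<'E'
import numpy as np
K={'top':np.array([[382.46165459,0,322.19604633],[0,382.46165459,198.84678844],[0,0,1]]),'scene':np.array([[385.44793175,0,322.78222441],[0,385.44793175,199.13302292],[0,0,1]])}
T={'top':np.array([[-0.00956108,-0.99976995,0.01919983,-0.00602808],[-0.99612888,0.00784485,-0.08755407,0.56344871],[0.08738331,-0.01996262,-0.99597472,1.45184687]]),
'scene':np.array([[0.78998756,-0.61309488,-0.00585859,-0.46839791],[-0.38431747,-0.48771195,-0.78386041,0.30902372],[0.4777235,0.62149153,-0.62090945,0.84554737]])}
def ray(K,T,u,v):
    R=T[:3,:3];c=-R.T@T[:3,3];return c,R.T@np.linalg.solve(K,[u,v,1])
def atz(K,T,u,v,z):
    c,d=ray(K,T,u,v);return c+d*(z-c[2])/d[2]
E
python3 - <<'E'
from h import *
t=lambda u,v,z:atz(K['top'],T['top'],240+u/4,165+v/4,z).round(4)
s=lambda u,v,z:atz(K['scene'],T['scene'],230+u/3,150+v/3,z).round(4)
print('label',t(390,160,.04),s(277,260,.04))
print('coupler',t(314,148,.129),s(238,146,.129))
print('hinge',t(165,135,.107),s(172,88,.107))
print('knob',t(303,200,.101),s(192,191,.091))
print('drive house edge front',t(225,232,.064),t(350,241,.064),'base end corners',t(407,90,0),t(390,243,0),s(352,262,0),s(213,327,0))
print('top slope edge',t(380,80,.064),t(362,240,.064))
print('scanner tail top',t(738,195,.02),s(540,565,.014)); print('head front top',t(607,262,.025),s(350,502,.017)); print('handle/head',t(655,237,.028),s(405,522,.02))
E
```

```text
label [ 0.538  -0.0689  0.04  ] [ 0.5414 -0.0648  0.04  ]
coupler [0.543  0.0045 0.129 ] [ 0.5469 -0.0021  0.129 ]
hinge [0.5577 0.1397 0.107 ] [0.5663 0.1347 0.107 ]
knob [0.4978 0.0147 0.101 ] [0.5037 0.0104 0.091 ]
drive house edge front [0.4702 0.0876 0.064 ] [ 0.4608 -0.029   0.064 ] base end corners [ 0.6098 -0.0889  0.    ] [ 0.4596 -0.0702  0.    ] [ 0.6207 -0.0778  0.    ] [ 0.4694 -0.0642  0.    ]
top slope edge [ 0.612 -0.059  0.064] [ 0.4616 -0.0403  0.064 ]
scanner tail top [ 0.5026 -0.4075  0.02  ] [ 0.514  -0.4078  0.014 ]
head front top [ 0.4391 -0.2773  0.025 ] [ 0.4395 -0.2855  0.017 ]
handle/head [ 0.4626 -0.3236  0.028 ] [ 0.4588 -0.3249  0.02  ]
```

```bash
python3 -m pendant '[[[1.3,-3.8,0],-0.04],[[1.3,-3.8,0],-0.04],[[1.3,-3.8,0],-0.04],[[1.3,-3.8,0],-0.04],[[1.3,-3.8,0],-0.04],[[1.3,-3.8,0],-0.04],[[1.3,-3.8,0],-0.04],[[1.3,-3.8,0],-0.04],[[1.3,-3.8,0],-0.04],[[1.3,-3.8,0],-0.04],[[1.3,-3.8,0],-0.04],[[1.3,-3.8,0],-0.04],[[1.3,-3.8,0],-0.04],[[1.3,-3.8,0],-0.04],[[1.3,-3.8,0],-0.04],[[1.3,-3.8,0],-0.04],[[1.3,-3.8,0],-0.04],[[1.3,-3.8,0],-0.04],[[1.3,-3.8,0],-0.04],[[1.3,-3.8,0],-0.01]]' 1 20
```

```text
time_s: 1.77
ee_pos: [0.4282, -0.2385, 0.2051]
eef_rot: [-3.141, -0.0, 2.058]
force: [0.7, 1.1, 0.4]
grip_width: 0.0941
grip_force: 0.0
```

```bash
python3 -m pendant '[[[1.2,-3.5,0],0],[[1.2,-3.5,0],0],[[1.2,-3.5,0],0],[[0,0,0],0],[[0,0,0],0]]'; cat >> h.py <<'E'
def shot(name,fn,crop=None,f=1):
    from station import ctrl
    import cv2
    c=ctrl.camera(name);im=c['color'][:,:,::-1]
    if crop: im=im[crop[1]:crop[3],crop[0]:crop[2]]
    cv2.imwrite('pics/'+fn,cv2.resize(im,None,fx=f,fy=f,interpolation=cv2.INTER_CUBIC))
    np.savez('pics/'+fn+'.npz',K=c['intrinsics'],T=c['camera_from_world'])
def pt(fn,u,v,z):
    d=np.load('pics/'+fn+'.npz');return atz(d['K'],d['T'],u,v,z).round(4)
E
python3 -c "
from h import *
shot('wrist','w1.png')"
```

```text
time_s: 2.18
ee_pos: [0.4639, -0.3423, 0.204]
eef_rot: [-3.141, -0.002, 2.059]
force: [-1.1, 0.0, 0.3]
grip_width: 0.0938
grip_force: 0.0
```

View pics/w1.png

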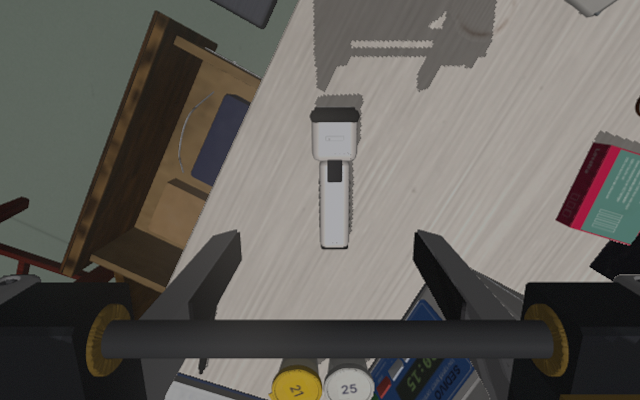

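The wrist picture shows the scanner almost aligned, with its tail at (334,247), the handle/head step at (335,161) and the front at (335,109).

```bash
python3 - <<'E'
from h import *
a=pt('w1.png',334,246,.028);b=pt('w1.png',335,161,.03);c=pt('w1.png',335,109,.035);print(a,b,c)
d=c-a;print(np.arctan2(d[1],d[0]),np.hypot(*d[:2]))
u=d[:2]/np.hypot(*d[:2]);print('origin',a[:2]+.075*u,c[:2]-.075*u,b[:2]-.021*u,'grasp',a[:2]+.07*u)
E
```

```text
[ 0.5042 -0.4034  0.028 ] [ 0.4612 -0.3212  0.03  ] [ 0.437  -0.2764  0.035 ]
2.057478466200574 0.14368312357406487
origin [ 0.46912281 -0.33710829] [ 0.47207719 -0.34269171] [ 0.47102161 -0.33976168] grasp [ 0.47146129 -0.34152774]
```

```bash
python3 -m pendant '[[[0.9,-0.2,-2],0],[[0,0,-4],0],[[0,0,-4],0],[[0,0,-4],0],[[0,0,-3],0],[[0,0,-1.9],0],[[0,0,-0.8],0],[[0,0,0],0],[[0,0,0],0]]' 1 20; python3 -m pendant '[[[0,0,0],0],[[0,0,0],0],[[0,0,0],0],[[0,0,0],0],[[0,0,0],0],[[0,0,0],0],[[0,0,0],0],[[0,0,0],0],[[0,0,0],0],[[0,0,0],0]]' 0 25
```

```text
time_s: 2.98
ee_pos: [0.4737, -0.3432, 0.0098]
eef_rot: [3.141, 0.001, 2.061]
force: [1.0, 0.2, -0.7]
grip_width: 0.0943
grip_force: 0.0
time_s: 3.82
ee_pos: [0.4732, -0.3434, 0.0084]
eef_rot: [-3.142, -0.0, 2.061]
force: [0.7, 0.1, -0.0]
grip_width: 0.0318
grip_force: 25.0
```

```bash
python3 -m pendant '[[[0,0,1.2],0],[[0,0,1.2],0],[[0.7,1.5,0],-0.1],[[0.7,1.5,0],-0.1],[[0.7,1.5,0],-0.1],[[0.7,1.5,0],-0.1],[[0.7,1.5,0],-0.1],[[0.7,1.5,0],-0.1],[[0.4,0.9,0],0],[[0,0,0],0],[[0,0,0],0],[[0,0,0],0]]'; python3 -c "
from h import *
shot('wrist','w2.png')"
```

```text
time_s: 4.82
ee_pos: [0.519, -0.2451, 0.0328]
eef_rot: [3.141, 0.0, 1.463]
force: [0.5, -0.2, -2.1]
grip_width: 0.0317
grip_force: 25.0
```

View pics/w2.png

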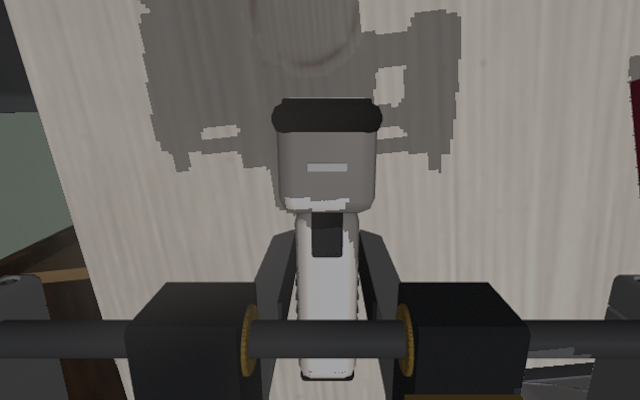

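The scanner is firmly held and straight; the label is out of this frame. I'll check the aim from the scene camera while holding still.

```bash
python3 -m pendant '[[[0,0,0],0],[[0,0,0],0],[[0,0,0],0],[[0,0,0],0],[[0,0,0],0],[[0,0,0],0],[[0,0,0],0],[[0,0,0],0],[[0,0,0],0],[[0,0,0],0],[[0,0,0],0],[[0,0,0],0],[[0,0,0],0],[[0,0,0],0],[[0,0,0],0],[[0,0,0],0]]'; python3 -c "
from h import *
shot('scene','s3.png',(230,150,430,350),3)"
```

```text
time_s: 6.2
ee_pos: [0.5192, -0.2444, 0.0325]
eef_rot: [3.142, 0.0, 1.461]
force: [0.1, -0.4, -1.9]
grip_width: 0.0317
grip_force: 25.0
```

View pics/s3.png

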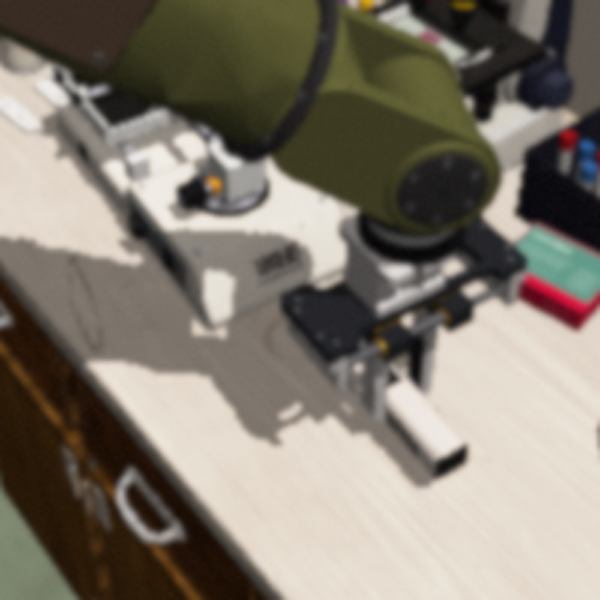

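The label at (277,262) is in line ahead. Now a numeric check of the scanner pose against projected predictions.

```bash
python3 - <<'E'
from h import *
u=np.array([np.cos(1.461),np.sin(1.461)]);t=np.array([.5192,-.2444])
d=np.load('pics/s3.png.npz')
def pr(d,p):
    q=d['K']@(d['T'][:3,:3]@p+d['T'][:3,3]);return q[:2]/q[2]
for zz in (.024,.038,.052):
  p=np.r_[t-.071*u,zz];q=pr(d,p);print('tail s3',(q-[230,150])*3)
w=np.load('pics/w2.png.npz')
for x,z in((.079,.059),(.025,.052),(-.071,.052)): print('w2',x,pr(w,np.r_[t+x*u,z]))
q=pr(d,np.array([.540,-.067,.04]));print('label',(q-[230,150])*3)
l=np.array([.540,-.067])-t; print('ahead',l@u-.079,'side',l@[-u[1],u[0]])
E
```

```text
tail s3 [447.46264771 472.62253786]
tail s3 [449.04243928 461.2928527 ]
tail s3 [450.65409976 449.73461547]
w2 0.079 [329.259387    91.73961891]
w2 0.025 [328.78733999 210.91533798]
w2 -0.071 [328.26313573 379.53396036]
label [277.27443678 262.04150764]
ahead 0.09961095240059849 side -0.0012359945595112648
```

```bash
python3 -m pendant '[[[0,0,0],0],[[0,0,0],0],[[0,0,0],0],[[0,0,0],0],[[0,0,0],0],[[0,0,0],0],[[-0.2,-1.5,0],0],[[-0.3,-2.5,0],0],[[-0.3,-2.5,0],0],[[0,-1.5,0],0],[[0,0,-0.8],0],[[0,0,-0.8],0],[[0,0,-0.4],0],[[0,0,-0.2],0],[[0,0,-0.1],0],[[0,0,-0.1],0],[[0,0,0],0],[[0,0,0],0]]'
```

```text
time_s: 7.75
ee_pos: [0.5114, -0.3242, 0.0087]
eef_rot: [3.141, 0.0, 1.461]
force: [-0.2, -0.0, -1.7]
grip_width: 0.032
grip_force: 25.0
```

```bash
python3 -m pendant '[[[0,0,-0.06],0],[[0,0,-0.06],0],[[0,0,0],0],[[0,0,0],0]]'
```

```text
time_s: 8.08
ee_pos: [0.5115, -0.3243, 0.0084]
eef_rot: [3.141, 0.0, 1.461]
force: [-3.6, 4.0, 9.0]
grip_width: 0.0315
grip_force: 25.0
```

```bash
python3 -m pendant '[[[0,0,0],0],[[0,0,0],0],[[0,0,0],0],[[0,0,0],0],[[0,0,0],0],[[0,0,0],0],[[0,0,0],0],[[0,0,0],0]]' 0.75; python3 -m pendant '[[[0,0,1],0],[[0,0,3],0],[[0,0,4],0],[[0,0,4],0],[[0,0,4],0],[[0,0,4],0],[[0,0,2],0],[[0,0,0],0]]'
```

```text
time_s: 8.75
ee_pos: [0.5112, -0.3244, 0.0072]
eef_rot: [-3.142, 0.0, 1.461]
force: [0.1, -0.3, 0.4]
grip_width: 0.0704
grip_force: 0.0
time_s: 9.42
ee_pos: [0.5123, -0.3251, 0.2338]
eef_rot: [3.134, 0.004, 1.461]
force: [0.8, 0.4, -0.4]
grip_width: 0.0701
grip_force: 0.0
```

```bash
python3 -m pendant '[[[-0.1,2.5,0],0.12],[[-0.1,2.5,0],0.12],[[-0.1,2.5,0],0.12],[[-0.1,2.5,0],0.12],[[-0.1,2.5,0],0.12],[[-0.1,2.5,0],0.12],[[-0.1,2.5,0],0.12],[[-0.1,2.5,0],0.12],[[-0.1,2.5,0],0.12],[[-0.1,2.5,0],0.12],[[-0.1,2.6,0],0.12],[[-0.1,2.8,0],0.12],[[-0.1,2.8,0],0.12],[[0,0,-1.4],0],[[0,0,-1.4],0],[[0,0,0],0],[[0,0,0],0]]';  python3 -c "
from h import *
shot('wrist','w4.png')
shot('top','t4.png',(340,200,460,260),4)"
```

```text
time_s: 10.83
ee_pos: [0.4978, 0.0076, 0.199]
eef_rot: [-3.141, -0.001, 3.021]
force: [-0.6, 0.0, 0.0]
grip_width: 0.0706
grip_force: 0.0
```

View pics/w4.png

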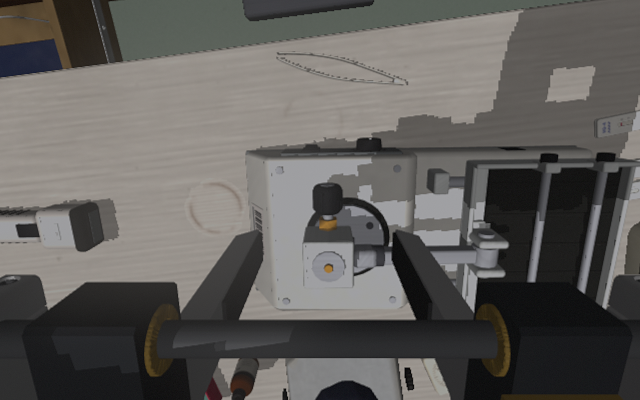

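View pics/t4.png

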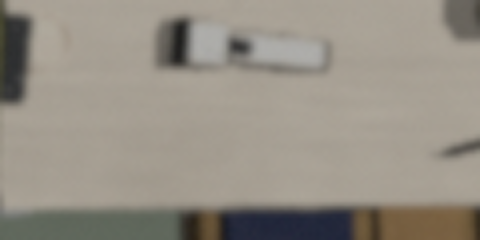

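The scanner lies flat and clear of the shaker. In the wrist view the knob spans (313..343,183..216), the nipple is at (328,268) and the hinge around (487,250).

```bash
python3 - <<'E'
from h import *
f='w4.png'
print('knob',pt(f,328,200,.093),'near/far ends',pt(f,328,184,.095),pt(f,328,214,.101),'nipple',pt(f,328,268,.129),'hinge',pt(f,487,250,.115))
a=pt(f,246,153,0.064);b=pt(f,413,152,.064);d=b-a;print('edge',a,b,-np.arctan2(d[0],d[1]))
a=pt(f,280,170,0.064);b=pt(f,286,300,.064);d=b-a;print('screws x',np.arctan2(d[1],d[0]))
a=pt(f,280,170,0.064);b=pt(f,397,168,.064);d=b-a;print('screws y',-np.arctan2(d[0],d[1]))
E
```

```text
knob [0.5002 0.0085 0.093 ] near/far ends [0.4861 0.0102 0.095 ] [0.5099 0.0073 0.101 ] nipple [0.5445 0.003  0.129 ] hinge [0.5511 0.131  0.115 ]
edge [ 0.4561 -0.0597  0.064 ] [0.4732 0.0882 0.064 ] -0.1151075700751989
screws x -0.10897739745577492
screws y -0.10438115295033043
```

```bash
python3 -m pendant '[[[0,0.1,-3],0],[[0,0,-3.5],0],[[0,0,-3],0],[[0,0,-1.5],0],[[0,0,-0.8],0],[[0,0,-0.5],0],[[0,0,0],0],[[0,0,0],0],[[0,0,0],0]]'
```

```text
time_s: 11.68
ee_pos: [0.4989, 0.0086, 0.0775]
eef_rot: [3.141, 0.002, 3.021]
force: [-0.3, 0.9, 0.5]
grip_width: 0.0705
grip_force: 0.0
```

```bash
python3 -m pendant '[[[0,0,0],0],[[0,0,0],0],[[0,0,0],0],[[0,0,0],0],[[0,0,0],0],[[0,0,0],0],[[0,0,0],0],[[0,0,0],0],[[0,0,0],0],[[0,0,0],0]]' 0 35
```

```text
time_s: 12.52
ee_pos: [0.4981, 0.0082, 0.0762]
eef_rot: [-3.141, -0.0, 3.021]
force: [-1.9, -5.7, 0.7]
grip_width: 0.0231
grip_force: 35.0
```

```bash
python3 -m pendant '[[[-0.2,0.02,0],0],[[-0.2,0.02,0],0],[[-0.2,0.02,0],0],[[-0.2,0.02,0],0],[[-0.2,0.02,0],0],[[0,0,0],0],[[0,0,0],0],[[0,0,0],0]]'
```

```text
time_s: 13.18
ee_pos: [0.489, 0.0092, 0.0765]
eef_rot: [-3.141, 0.002, 3.021]
force: [5.4, -6.1, -2.5]
grip_width: 0.0229
grip_force: 35.0
```

```bash
python3 -m pendant '[[[-0.06,0,0],0],[[0,-0.02,0.3],0],[[0,-0.03,0.5],0],[[0,-0.02,0.5],0],[[0,0.02,0.5],0],[[0,0.03,0.5],0],[[0,0.02,0.3],0],[[0,0,0],0],[[0,0,0],0]]'
```

```text
time_s: 13.93
ee_pos: [0.4886, 0.009, 0.1027]
eef_rot: [-3.141, 0.003, 3.021]
force: [5.4, -6.6, -1.5]
grip_width: 0.0231
grip_force: 35.0
```

```bash
python3 -m pendant '[[[0,0.05,0.43],0],[[0.01,0.06,0.43],0],[[0.01,0.08,0.43],0],[[0.01,0.09,0.43],0],[[0.01,0.1,0.42],0],[[0.01,0.12,0.42],0],[[0.01,0.13,0.41],0],[[0.02,0.14,0.41],0],[[0.02,0.16,0.41],0],[[0.02,0.16,0.36],0],[[0.02,0.18,0.34],0],[[0,0,0],0],[[0,0,0],0],[[0,0,0],0],[[0,0,0],0]]'; python3 -c "
from h import *
shot('scene','s5.png',(240,120,400,280),3.7)"
```

```text
time_s: 15.18
ee_pos: [0.4903, 0.0201, 0.1483]
eef_rot: [-3.138, 0.004, 3.02]
force: [3.9, -18.4, 6.4]
grip_width: 0.0231
grip_force: 35.0
```

View pics/s5.png

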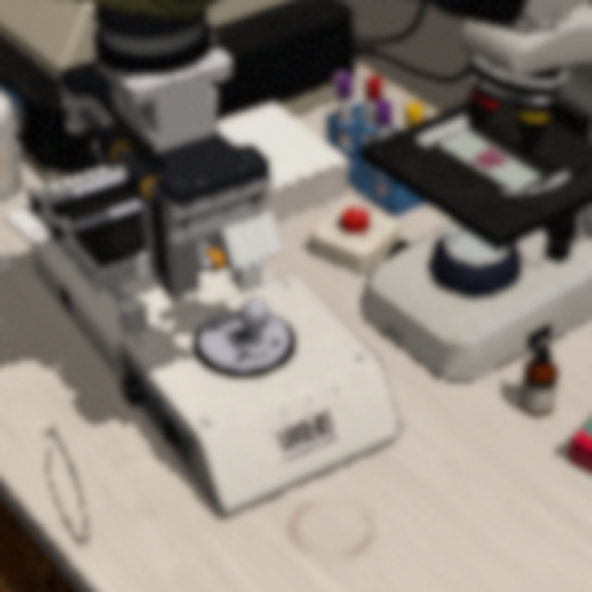

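The coupler is clear above the bare ball and the knob is still gripped. I'll relax the small radial side load, then confirm it holds.

```bash
python3 -m pendant '[[[0,-0.06,0.02],0],[[0,-0.06,0.02],0],[[0,0,0],0],[[0,0,0],0],[[0,0,0],0],[[0,0,0],0],[[0,0,0],0],[[0,0,0],0],[[0,0,0],0],[[0,0,0],0],[[0,0,0],0],[[0,0,0],0]]'
```

```text
time_s: 16.23
ee_pos: [0.4901, 0.0198, 0.1483]
eef_rot: [-3.139, 0.003, 3.021]
force: [5.5, -12.3, 2.2]
grip_width: 0.023
grip_force: 35.0
```

Stable and within limits, so I'm handing it in.

```bash
python3 -c "
from station import ctrl
print(ctrl.hand_in())"
```

```text
the job is handed in; nothing more can be done
None
```

I handed the job in at about 16 s. I held the scanner on the label for over a second from 10 cm (the station shows no read confirmation), then laid it flat on the worktop clear of the shaker. I drew the plunger and am still holding the link up, with the coupler about 7 cm (estimated) above its seat; I did not touch either bottle.

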